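# Bring the empty spice tin under the funnel

### The job

Get the empty spice tin ready for filling: push on the carousel's red arms with a fingertip to turn it until the open tin stands centred under the raised funnel, and only then press the blue pad all the way down so that the spout goes into the tin. Do not touch or lift any of the tins, and leave everything else on the block where it is.

Things in the scene. Friction and masses are not known exactly. Their poses are not given: they have to be found in the camera images.
- tray: Turning spice carousel: pale wooden disc 194 mm across on a black stand. Origin on the vertical axis, 16 mm above the block; disc top 14 mm higher; steel pin 50 mm tall at the centre. Turns both ways without end, needs about 1.2 N at an arm, stops where left. Four shallow cups, 65 mm from the axis, lie along its +x, +y, -x, -y; the empty tin is in the +x cup.
- arms: Four red push arms fixed to the tray, same origin and axes. They stick out at 45, 135, 225 and 315 degrees from the tray's x axis, half-way between the tins: bars 14 mm wide from 90 to 152 mm from the axis, each ending in a 22 mm ball centred 154 mm out. Bar undersides are 21 mm and tops 39 mm above the block.
- empty_tin: Open, empty aluminium spice tin, 50 mm across, 58 mm tall, 2.5 mm wall, loose in its cup. Origin at the centre of its underside, z up. Its round hinged lid is open and stays so: it stands up on the rim at the tin's -x side, towards the tray's centre, its top edge about 105 mm above the tin's underside.
- tin_mouth (a point): Centre of the empty tin's mouth, at rim height (58 mm above its underside, 88 mm above the block).
- spout (a point): Lower end of the aluminium funnel's spout, on the funnel axis (spout 14 mm across). It is 65 mm from the carousel's axis and 112 mm above the block when the funnel is up. The funnel above it is 64 mm across.
- pad (a point): Centre of the flat top of the blue round press pad (38 mm across) on the funnel holder, 60 mm farther out from the carousel's axis than the spout, 210 mm above the block when up. A steel post 14 mm thick, 245 mm tall, stands 50 mm farther out still.
- funnel_holder (a joint): How far the funnel holder has been pressed down its post, m: 0 up (as at the start), 0.042 at the lower stop, where the spout reaches 18 mm into the tin. Stiff: about 3 N on the pad moves it down; it stays where it is left.
- red_tin: Closed spice tin with red lid and band, 52 mm across, 58 mm tall, loose in a cup of the tray. Origin at the centre of its underside.
- yellow_tin: As red_tin, yellow.
- green_tin: As red_tin, green.
- mortar: Marble bowl about 100 mm across, 75 mm tall, standing on the block to the left. Origin at the centre of its underside. Leave alone.
- oil_bottle: Green glass bottle 60 mm across, 190 mm tall, on the block to the right. Origin at the centre of its underside. Leave alone.
- wooden_spoon: Wooden spoon 260 mm long lying on the block to the right, along its x axis. Leave alone.
- tostonera: Green plastic tostonera (plantain press), about 210 mm long, 100 mm wide, 32 mm tall, lying on the block to the left. Origin under its plates. Leave alone.

How it is judged (in metres and radians):
On the way, in this order (a step that is already met when the one before it is completed fails the run):
1. the fingers push on a red arm (contact force between the fingers and arms above 0.2 N), for 0.05 s.
2. the empty tin stands under the funnel (mouth centre within 12 mm of the spout's axis), funnel still up (horizontal distance between tin_mouth and spout below 0.012 m and value of joint funnel_holder below 0.008 m), for 0.3 s.
3. the funnel is pressed down, at least 36 of its 42 mm (value of joint funnel_holder above 0.036 m and horizontal distance between tin_mouth and spout below 0.012 m), for 0.1 s.
At the end, for the whole second after the job is handed in: The empty tin's mouth centre is within 12 mm (horizontally) of the funnel spout, the funnel holder is down by at least 36 mm of 42, the empty tin is upright (within 0.12 rad) and at rest, and all four tins stand in their cups (all of step 3 and angle between empty_tin's own z axis and vertical below 0.12 rad and linear speed of empty_tin below 0.02 m/s and z of empty_tin in the frame of tray between 0.01 and 0.02 m and z of red_tin in the frame of tray between 0.01 and 0.02 m and z of yellow_tin in the frame of tray between 0.01 and 0.02 m and z of green_tin in the frame of tray between 0.01 and 0.02 m); the robot touches nothing.
It fails at once if the funnel is lowered (over 12 mm) while the empty tin is not under it (value of joint funnel_holder above 0.012 m and horizontal distance between tin_mouth and spout above 0.015 m).
It fails at once if a tin is lifted out of its cup (z of any of empty_tin, red_tin, yellow_tin, green_tin in the frame of tray above 0.022 m).
It fails at once if a tin is touched by the robot (contact force between any of the fingers, the arm and empty_tin above 0.5 N or contact force between any of the fingers, the arm and red_tin above 0.5 N or contact force between any of the fingers, the arm and yellow_tin above 0.5 N or contact force between any of the fingers, the arm and green_tin above 0.5 N).
It fails at once if another thing on the block is shifted by more than 20 mm (distance of any of mortar, oil_bottle, wooden_spoon, tostonera from where it was at the start of the episode above 0.02 m).
It also fails if it takes over 67 s, if anything falls off the work surface, if the arm or the gripper's body presses on something with over 40 N, if the wrist force passes 120 N, or if a joint passes its speed limit or range.

### The arm

A 6-joint arm with a two-finger parallel gripper is mounted at the origin on the work surface. World frame = base frame: x ahead of the robot, y to its left, z up, the work surface at z = 0. Lengths are in mm, angles in rad, forces in N, time in s.
With the tool pointing down it reaches from about 425 to 950 mm from the base axis. Payload 3.5 kg.
Tool frame: the origin (TCP) lies at the very end of the fingers, on their centre line; the grasp point (between the pads) lies 19 mm behind it (grip_depth is the z of the grasp point in the tool frame, in mm); z points along the fingers, y is the line along which they close (so a half turn about z gives the same grasp; the last joint's range is limited). The gripper opens to 85 mm and grips with 20 to 120 N. Pads are 22 mm wide; open, the fingers measure 114 mm over their backs; the gripper's body (76 mm by 85 mm) begins 54 mm behind the grasp point. The pads swing forward as they close: fully open they stand 13 mm farther back than shut.
Start: joints at [-1.402, 0.286, 1.577, -0, 1.279, -0.15], TCP at [211.587, -640.966, 231.325] pointing down, gripper open.
Joint ranges: [-2.77, 2.77], [-0.9, 2.22], [0.21, 2.48], [-1.53, 4.67], [0.24, 2.81], [-2.84, 2.84]. Speed limits (rad/s): [2.79, 2.79, 3.14, 3.14, 3.14, 3.14].

### API

Orientations are given as [roll, pitch, yaw] about the fixed x, y, z axes, in that order (R = Rz(yaw) Ry(pitch) Rx(roll)).
In Python, from rig import * gives the robot as it stands.
- The arm moves only by the tool servo_tool, never from a script. Its argument "moves" is a list of rows, each an object of numbers: "x", "y", "z": the shift along the tool's x, y, z in mm; "roll": the turn about the tool's z in degrees. A call has 1 to 12 rows; each row is the pose to reach, as a shift and turn from the pose commanded when the call began, along the tool's axes at that moment; what a row does not reach only later rows make up. A row lasts 1/12 s, in which the tool goes at most 41.7 mm and 7.16 degrees, less where a joint would pass 70% of its speed; a pose out of reach is approached as far as the arm can. A call with a gripper value outside its range is refused whole. "claw" is the opening, from -1 (shut) to 1 (fully open), set as the call begins (left out, the last holds). The fingers move at their own pace and stop on an object; "squeeze" is the grip in N (left out, the last holds). Time passes only in rows, so rows that repeat a pose let the fingers close. It gives the time, the measured TCP pose, the force, the opening and the grip force at its end, in the units of the state.
- get_state(): the state, without advancing time (a new reading comes with each control period).
- get_image(name): name is "scene" or "top"; returns the picture (400x640x3 uint8, blue, green, red); there is no depth.
- camera_params(name): a dict with "mtx" (3x3 intrinsics, pixels), "view" (4x4, takes a point from world to camera coordinates). Camera axes: x right, y down, z forward; pixel columns grow to the right and rows downward; lengths in mm; the calibration is good to about 2 mm. A picture is of the moment at which its call begins. camera_params takes no time and is no camera call.
- sign_off(): hands the job in; it is judged then, once.
Trained networks look in the newest picture that a camera, given by its name, has taken for a name from the list of things; names that differ only in an ending like _2 or _b are one class to them, and where a whole thing is asked for, a point or a joint stands for the part that bears it (a point fixed in the world has none). Each returns a list of dicts, best first, with "confidence" (0 to 1); they miss things now and then, are a little off and sometimes report something else, mostly with a low value. They report only what shows in the picture. A call takes as long as a camera call.
- cut_out(thing, camera): "region" (400x640 bool, what is visible of it) and "box" ([left, top, width, height] in pixels, round what is visible of it).
The state is a dict: "time": time; "q": joint angles; "dq": joint speeds; "joint_torque": joint torques, N m; "tool_pos": TCP position; "eef_rot": TCP orientation; "ft_force": force on the tool from outside, world axes, zero at the start; "ft_torque": the same for the moment, N m; "opening": finger opening in mm; "grasp_force": force on a finger pad.
Only numpy, scipy, OpenCV 4.12 (cv2) and the standard library are available. Lean on these libraries where they do the work, as an engineer would, in place of code of your own. Each camera call takes 0.05 s, during which the arm holds its last target. There are 200 camera calls.

## Working session

There is one attempt and no reset: what is moved stays moved. The work goes in short steps, Python scripts to look and compute and a tool call to move; the robot and the scene stay as the last step left them, time stands still between calls to the robot, and variables do not carry over. Pictures are saved under pics/ and viewed, at most 10 in all, crops included, and the job is handed in when it is done.

Besides the shell and the picture viewer there is one more tool, called after "Request:" as a command line: name --argument value ..., lists and objects as JSON in quotes. servo_tool: Moves the arm, as the interface text tells. Its arguments: {"type":"object","properties":{"moves":{"type":"array"},"claw":{"type":"number"},"squeeze":{"type":"number"}},"required":["moves"]}

```bash
mkdir -p pics; ls; python3 - <<'E'
from rig import *
import cv2,numpy as np
for n in("scene","top"):
    cv2.imwrite(f"pics/{n}0.png",get_image(n)); p=camera_params(n); print(n,np.round(p["mtx"],1).tolist(),np.round(p["view"],4).tolist())
    for t in("tray","arms","empty_tin","red_tin","yellow_tin","green_tin","spout","pad","funnel_holder","mortar","oil_bottle","wooden_spoon","tostonera"):
        print(t,[(round(d["confidence"],2),d["box"],np.round(np.argwhere(d["region"]).mean(0)[::-1],1).tolist()) for d in cut_out(t,n)[:2]])
s=get_state();print(s["time"],s["tool_pos"],s["eef_rot"],s["ft_force"])
E
```

```text
pics
scene [[452.0, 0.0, 321.8], [0.0, 452.0, 198.0], [0.0, 0.0, 1.0]] [[0.6718, 0.7407, -0.0086, -352.0365], [0.6293, -0.5768, -0.5209, -264.0412], [-0.3908, 0.3445, -0.8536, 1632.0392], [0.0, 0.0, 0.0, 1.0]]
tray [(0.88, [264.1, 195.1, 106.5, 96.9], [311.7, 245.3]), (0.44, [295.3, 208.9, 16.4, 21.6], [302.9, 219.5])]
arms [(0.22, [382.0, 100.3, 44.4, 45.2], [402.2, 122.6])]
empty_tin [(0.89, [293.5, 208.8, 24.0, 20.9], [303.3, 219.3]), (0.63, [264.0, 194.6, 106.7, 99.4], [310.8, 244.7])]
red_tin [(0.63, [324.8, 214.2, 16.1, 5.3], [334.3, 216.8])]
yellow_tin [(0.86, [318.8, 244.5, 18.5, 17.1], [327.6, 252.8])]
green_tin [(0.7, [286.8, 233.6, 22.0, 26.0], [296.3, 246.5])]
spout [(0.75, [318.7, 219.5, 44.7, 44.2], [337.1, 237.3])]
pad [(0.58, [317.4, 216.2, 49.5, 50.7], [338.7, 238.8])]
funnel_holder [(0.86, [316.8, 216.2, 48.9, 49.0], [338.2, 238.6]), (0.16, [152.4, 277.3, 57.1, 74.6], [182.5, 314.8])]
mortar [(0.6, [440.7, 150.0, 33.1, 33.1], [456.8, 165.1])]
oil_bottle [(0.85, [218.7, 306.3, 28.0, 35.5], [233.4, 323.6]), (0.39, [153.0, 276.2, 53.9, 71.8], [184.1, 317.3])]
wooden_sp
[... 711 characters left out ...]
, 9.2], [338.8, 190.2])]
spout [(0.77, [331.7, 141.0, 19.3, 46.6], [340.3, 168.6]), (0.69, [299.1, 171.2, 77.1, 79.4], [335.4, 208.5])]
pad [(0.86, [325.4, 136.5, 26.5, 53.1], [340.3, 166.8])]
funnel_holder [(0.96, [332.2, 136.1, 20.2, 50.7], [340.3, 167.1])]
mortar [(0.83, [162.5, 149.0, 31.1, 32.1], [179.3, 165.6])]
oil_bottle [(0.55, [427.2, 179.4, 34.6, 26.1], [441.6, 190.1])]
wooden_spoon [(0.66, [457.5, 199.8, 11.6, 80.6], [462.5, 238.5])]
tostonera [(0.57, [150.0, 221.5, 37.7, 66.7], [168.7, 247.4]), (0.51, [330.4, 139.2, 23.7, 50.9], [340.2, 167.3])]
1.4 [ 211.59518934 -640.95311755  231.30234538] [-3.14154332e+00 -3.21962520e-05  3.18788455e-01] [-0.12118696  0.41023834  0.04857414]
```

```bash
python3 - <<'E'
import cv2
a=cv2.imread("pics/top0.png")[130:270,250:430];b=cv2.imread("pics/scene0.png")[180:310,240:400]
cv2.imwrite("pics/c1.png",cv2.resize(a,None,fx=4.2,fy=4.2,interpolation=2));cv2.imwrite("pics/c2.png",cv2.resize(b,None,fx=4.5,fy=4.5,interpolation=2))
E
```

```text
(no output)
```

View pics/c1.png

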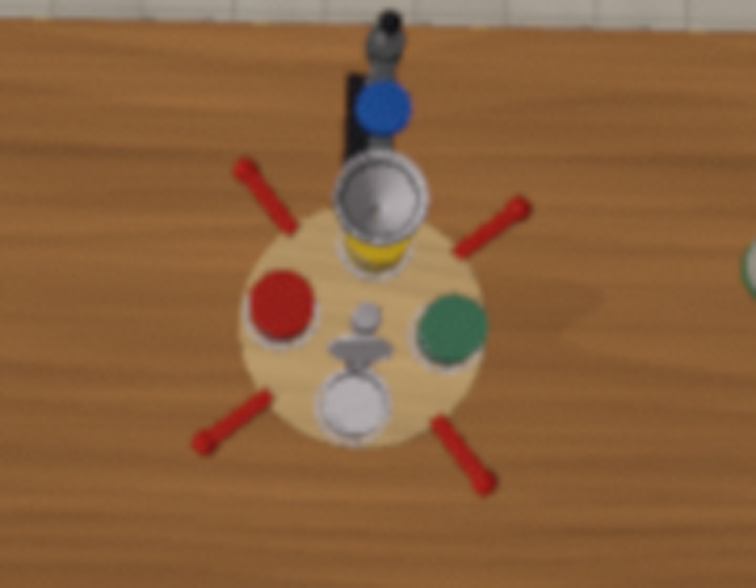

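View pics/c2.png

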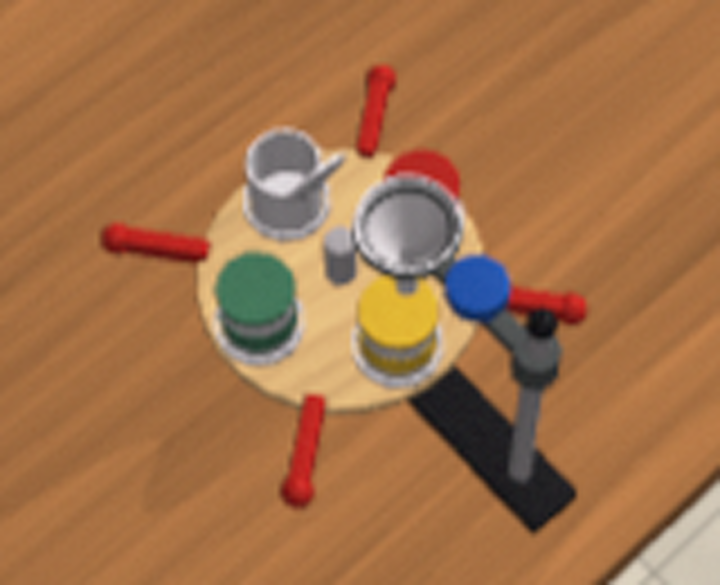

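View pics/top0.png

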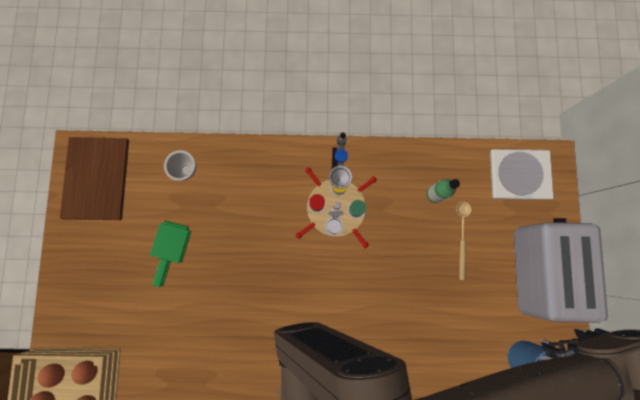

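The top view shows the open tin on the robot side of the disc and the funnel on the far side, with the post at crop pixel (388, 25). The tin needs about half a turn. The ball ends are at crop pixels (246,168), (519,208), (486,482) and (204,443).

```bash
cat >h.py <<'E'
from rig import *
import cv2,numpy as np
def bp(n,uv,z):
    p=camera_params(n);V=np.array(p["view"]);R,t=V[:3,:3],V[:3,3]
    d=R.T@np.linalg.inv(p["mtx"])@np.array([*uv,1.]);c=-R.T@t
    return c+d*(z-c[2])/d[2]
def pj(n,X):
    p=camera_params(n);V=np.array(p["view"]);c=V[:3,:3]@np.array(X,float)+V[:3,3];u=np.array(p["mtx"])@c;return u[:2]/u[2]
E
python3 - <<'E'
from h import *
T=lambda u,v:(u/4.2+250-.4,v/4.2+130-.4)
S=lambda u,v:(u/4.5+240-.4,v/4.5+180-.4)
B=[bp("top",T(*q),30) for q in[(246,168),(519,208),(486,482),(204,443)]]
c=np.mean(B,0);print("top balls",np.round(B,1).tolist(),c,[round(float(np.linalg.norm(b-c)),1) for b in B],[round(float(np.degrees(np.arctan2(*(b-c)[1::-1]))),1) for b in B])
B=[bp("scene",S(*q),30) for q in[(575,307),(298,490),(116,238),(381,78)]]
c=np.mean(B,0);print("scene balls",np.round(B,1).tolist(),c,[round(float(np.linalg.norm(b-c)),1) for b in B],[round(float(np.degrees(np.arctan2(*(b-c)[1::-1]))),1) for b in B])
print("pad",bp("top",T(383,107),210),bp("scene",S(478,287),210))
print("posttop",bp("top",T(390,22),245),bp("scene",S(542,322),245))
print("mouth",bp("top",T(352,405),40),bp("scene",S(285,160),88))
print("funnel rim?",[ (bp("top",T(381,197),z)[:2].round(),bp("scene",S(410,225),z)[:2].round()) for z in(150,160,170,180)])
print("bottle",bp("top",(441,190),100))
E
```

```text
top balls [[698.4, 22.1, 30.0], [670.2, -194.9, 30.0], [453.4, -168.6, 30.0], [479.6, 50.1, 30.0]] [575.38472176 -72.85375914  30.        ] [155.4, 154.5, 155.1, 155.8] [37.7, -52.2, -141.9, 127.9]
scene balls [[700.5, 23.0, 30.0], [672.2, -194.8, 30.0], [456.1, -168.7, 30.0], [483.3, 48.1, 30.0]] [578.01217943 -73.11674129  30.        ] [155.7, 153.9, 154.9, 153.8] [38.1, -52.3, -141.9, 128.0]
pad [698.6968566  -73.91849332 210.        ] [704.80060701 -78.84066524 210.        ]
posttop [746.67496352 -75.63444606 245.        ] [754.51107958 -80.36061387 245.        ]
mouth [510.3093319  -63.78497263  40.        ] [513.78575017 -64.67193174  88.        ]
funnel rim? [(array([650., -77.]), array([627., -59.])), (array([647., -77.]), array([631., -63.])), (array([645., -76.]), array([635., -66.])), (array([643., -75.]), array([639., -70.]))]
bottle [ 624.07654471 -396.13102517  100.        ]
```

Request:
servo_tool --moves '[{"roll":6},{"roll":12},{"roll":18.27},{"roll":18.27},{"roll":18.27}]' --claw -1

```text
invalid input at $.moves[0]: expected keys x, y, z, roll
```

Request:
servo_tool --moves '[{"x":0,"y":0,"z":0,"roll":6},{"x":0,"y":0,"z":0,"roll":12},{"x":0,"y":0,"z":0,"roll":18.27},{"x":0,"y":0,"z":0,"roll":18.27},{"x":0,"y":0,"z":0,"roll":18.27}]' --claw -1

```text
time: 1.82
tool_pos: [211.6, -641.0, 231.3]
eef_rot: [-3.142, -0.0, 0.003]
ft_force: [-0.6, -1.4, 0.5]
opening: 25.3
grasp_force: 0.0
```

Request:
servo_tool --moves '[{"x":27,"y":-28,"z":0,"roll":0},{"x":54,"y":-56,"z":0,"roll":0},{"x":81,"y":-84,"z":0,"roll":0},{"x":108,"y":-112,"z":0,"roll":0},{"x":135,"y":-140,"z":0,"roll":0},{"x":162,"y":-168,"z":0,"roll":0},{"x":189,"y":-196,"z":0,"roll":0},{"x":216,"y":-224,"z":0,"roll":0},{"x":243,"y":-252,"z":0,"roll":0},{"x":270,"y":-280,"z":0,"roll":0},{"x":297,"y":-308,"z":0,"roll":0},{"x":324,"y":-336,"z":0,"roll":0}]'

```text
time: 2.82
tool_pos: [536.8, -303.4, 231.6]
eef_rot: [3.141, -0.0, 0.003]
ft_force: [0.2, 0.1, -0.0]
opening: -0.2
grasp_force: 0.0
```

Request:
servo_tool --moves '[{"x":27,"y":-28,"z":0,"roll":0},{"x":54,"y":-56,"z":0,"roll":0},{"x":81,"y":-84,"z":0,"roll":0},{"x":108,"y":-112,"z":0,"roll":0},{"x":130,"y":-134,"z":0,"roll":0},{"x":144,"y":-148,"z":0,"roll":0},{"x":144,"y":-148,"z":0,"roll":0},{"x":144,"y":-148,"z":0,"roll":0}]'

```text
time: 3.48
tool_pos: [680.0, -156.0, 231.0]
eef_rot: [3.141, 0.001, 0.004]
ft_force: [0.4, 1.0, -0.6]
opening: 0.2
grasp_force: 0.0
```

Request:
servo_tool --moves '[{"x":4,"y":-2,"z":35,"roll":0},{"x":4,"y":-2,"z":70,"roll":0},{"x":4,"y":-2,"z":105,"roll":0},{"x":4,"y":-2,"z":135,"roll":0},{"x":4,"y":-2,"z":160,"roll":0},{"x":4,"y":-2,"z":170,"roll":0},{"x":4,"y":-2,"z":170,"roll":0}]'

```text
time: 4.07
tool_pos: [680.7, -155.4, 57.5]
eef_rot: [-3.139, 0.007, -0.001]
ft_force: [-1.4, -0.7, 0.3]
opening: -0.2
grasp_force: 0.0
```

```bash
python3 - <<'E'
from h import *
s=get_state();p=s["tool_pos"];print(p,s["ft_force"])
a=get_image("scene")[170:320,240:400].copy();b=get_image("top")[130:280,250:430].copy()
o=np.hstack([cv2.resize(a,None,fx=2.4,fy=3.6,interpolation=2)[:, :],cv2.resize(b,None,fx=2.2,fy=3.6,interpolation=2)])
o=np.hstack([cv2.resize(a,None,fx=2.3,fy=2.3),cv2.resize(b,None,fx=2.3,fy=2.3)])
for n,u0,v0,k in(("scene",240,170,0),("top",250,130,a.shape[1]*2.3)):
    for r,c in((p,(255,255,0)),((684,-154,30),(255,0,255)),((680.5,-190,30),(0,0,0))):
        u=pj(n,r);cv2.circle(o,(int((u[0]-u0)*2.3+k),int((u[1]-v0)*2.3)),3,c,1)
cv2.imwrite("pics/d.png",o)
E
```

```text
[ 680.65793132 -155.35401125   57.52750533] [-1.40695811 -0.71421605  0.34481846]
```

View pics/d.png

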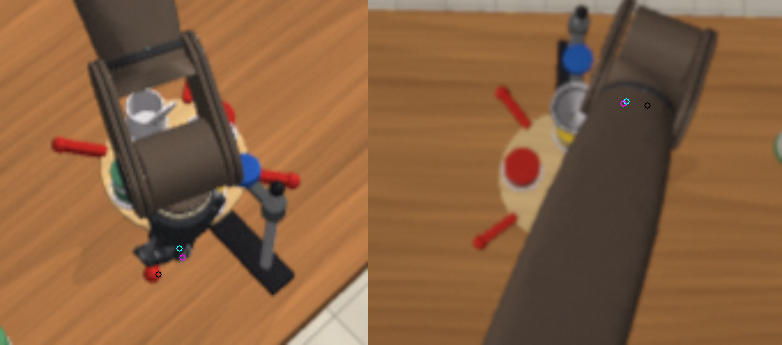

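The image shows the wide wrist close to the funnel on this side, so I'll push in two sweeps from the near side, which stay well clear of it.

Request:
servo_tool --moves '[{"x":0,"y":8,"z":-30,"roll":0},{"x":-5,"y":25,"z":-65,"roll":0},{"x":-25,"y":35,"z":-90,"roll":0},{"x":-60,"y":40,"z":-90,"roll":0},{"x":-100,"y":40,"z":-90,"roll":0},{"x":-140,"y":35,"z":-90,"roll":0},{"x":-175,"y":28,"z":-75,"roll":0},{"x":-188,"y":26,"z":-45,"roll":0},{"x":-189,"y":25,"z":-10,"roll":0},{"x":-189,"y":25,"z":10,"roll":0},{"x":-189,"y":25,"z":10,"roll":0},{"x":-189,"y":25,"z":10,"roll":0}]'

```text
time: 5.17
tool_pos: [495.5, -180.7, 53.1]
eef_rot: [3.14, -0.002, -0.0]
ft_force: [0.3, -0.1, 1.5]
opening: 0.4
grasp_force: 0.0
```

```bash
python3 - <<'E'
from h import *
s=get_state();p=s["tool_pos"];print(p,s["ft_force"],s["eef_rot"])
a=get_image("scene")[170:320,240:400].copy()
o=cv2.resize(a,None,fx=3.5,fy=3.5)
for r,c in((p,(255,255,0)),((455,-168.7,30),(255,0,255))):
        u=pj("scene",r);cv2.circle(o,(int((u[0]-240)*3.5),int((u[1]-170)*3.5)),3,c,1)
cv2.imwrite("pics/e.png",o)
E
```

```text
[ 495.4847864  -180.72420989   53.10263772] [ 0.34275991 -0.14889721  1.54652938] [ 3.14035743e+00 -1.96445975e-03 -7.78792642e-05]
```

View pics/e.png

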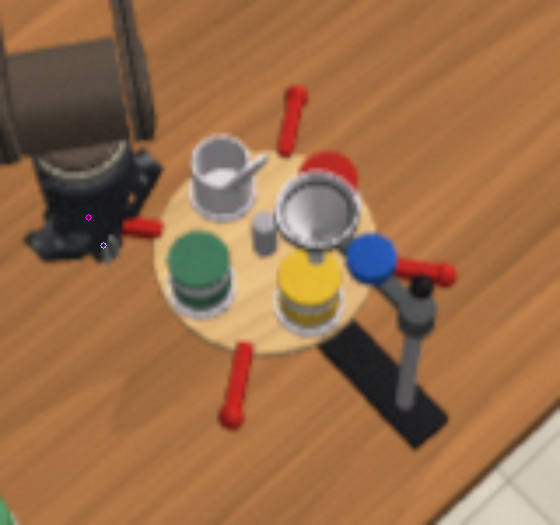

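Request:
servo_tool --moves '[{"x":0,"y":0,"z":0,"roll":-7},{"x":0,"y":0,"z":0,"roll":-14},{"x":0,"y":0,"z":0,"roll":-21},{"x":0,"y":0,"z":0,"roll":-28},{"x":0,"y":0,"z":0,"roll":-35},{"x":0,"y":0,"z":5,"roll":-42},{"x":0,"y":0,"z":15,"roll":-48},{"x":0,"y":0,"z":25,"roll":-48},{"x":0,"y":0,"z":29,"roll":-48},{"x":0,"y":0,"z":29,"roll":-48}]'

```text
time: 6.05
tool_pos: [494.9, -180.1, 22.5]
eef_rot: [3.141, -0.0, 0.835]
ft_force: [0.4, 1.1, -0.0]
opening: 0.0
grasp_force: 0.0
```

```bash
cat >>h.py <<'E'
C=np.array([576.7,-73])
def arc(a0,a1,n,r=132,ref=None):
    """rows along cw arc; angles deg; ref=(x,y,yaw deg) commanded pose at call start; yaw tracks angle+180"""
    x,y,w=ref;w=np.radians(w);out=[]
    for a in np.linspace(a0,a1,n+1)[1:]:
        P=C+r*np.array([np.cos(np.radians(a)),np.sin(np.radians(a))])-[x,y]
        roll=-((a+180-np.degrees(w)+180)%360-180)
        out.append({"x":round(P@[np.cos(w),np.sin(w)]),"y":round(P@[np.sin(w),-np.cos(w)]),"z":0,"roll":round(roll)})
    print(out)
E
python3 - <<'E'
from h import *
s=get_state();p=s["tool_pos"];print(p,s["ft_force"],np.degrees(s["eef_rot"]))
print(np.linalg.norm(p[:2]-C),np.degrees(np.arctan2(*(p[:2]-C)[::-1])))
a=np.degrees(np.arctan2(*(p[:2]-C)[::-1]))
w=np.degrees(s["eef_rot"][2])
arc(a,a-42,12,ref=(p[0],p[1],w))
E
```

```text
[ 494.88031667 -180.10827886   22.51918357] [ 0.44408977  1.1223226  -0.00413244] [ 1.79993779e+02 -1.95457343e-03  4.78680522e+01]
134.78369330711595 -127.3760977428094
[{'x': 2, 'y': -8, 'z': 0, 'roll': -1}, {'x': 2, 'y': -16, 'z': 0, 'roll': 2}, {'x': 3, 'y': -24, 'z': 0, 'roll': 6}, {'x': 4, 'y': -32, 'z': 0, 'roll': 9}, {'x': 6, 'y': -40, 'z': 0, 'roll': 13}, {'x': 8, 'y': -48, 'z': 0, 'roll': 16}, {'x': 10, 'y': -56, 'z': 0, 'roll': 20}, {'x': 13, 'y': -63, 'z': 0, 'roll': 23}, {'x': 16, 'y': -71, 'z': 0, 'roll': 27}, {'x': 20, 'y': -78, 'z': 0, 'roll': 30}, {'x': 25, 'y': -84, 'z': 0, 'roll': 34}, {'x': 29, 'y': -91, 'z': 0, 'roll': 37}]
```

Request:
servo_tool --moves '[{"x":2,"y":-8,"z":0,"roll":0},{"x":2,"y":-16,"z":0,"roll":2},{"x":3,"y":-24,"z":0,"roll":6},{"x":4,"y":-32,"z":0,"roll":9},{"x":6,"y":-40,"z":0,"roll":13},{"x":8,"y":-48,"z":0,"roll":16},{"x":10,"y":-56,"z":0,"roll":20},{"x":13,"y":-63,"z":0,"roll":23},{"x":16,"y":-71,"z":0,"roll":27},{"x":20,"y":-78,"z":0,"roll":30},{"x":25,"y":-84,"z":0,"roll":34},{"x":29,"y":-91,"z":0,"roll":37}]'

```text
time: 7.05
tool_pos: [446.9, -97.6, 23.3]
eef_rot: [3.14, -0.002, 0.188]
ft_force: [0.9, -1.7, -0.8]
opening: -0.1
grasp_force: 0.8
```

```bash
python3 - <<'E'
from h import *
s=get_state();p=s["tool_pos"];print(p,s["ft_force"],np.degrees(s["eef_rot"]))
a=np.degrees(np.arctan2(*(p[:2]-C)[::-1]))
print(np.linalg.norm(p[:2]-C),a)
w=np.degrees(s["eef_rot"][2])
a=a if a<0 else a-360
arc(a,-215,12,ref=(p[0],p[1],w))
a=get_image("scene")[170:320,240:400]
cv2.imwrite("pics/f.png",cv2.resize(a,None,fx=3.5,fy=3.5))
E
```

```text
[446.93008636 -97.5755759   23.30813929] [ 0.86075629 -1.67466976 -0.78299365] [ 1.79881129e+02 -1.01932242e-01  1.07682046e+01]
132.07645292061648 -169.27642918050415
[{'x': 0, 'y': -9, 'z': 0, 'roll': 4}, {'x': 1, 'y': -18, 'z': 0, 'roll': 8}, {'x': 3, 'y': -26, 'z': 0, 'roll': 11}, {'x': 5, 'y': -35, 'z': 0, 'roll': 15}, {'x': 7, 'y': -43, 'z': 0, 'roll': 19}, {'x': 10, 'y': -51, 'z': 0, 'roll': 23}, {'x': 14, 'y': -59, 'z': 0, 'roll': 27}, {'x': 18, 'y': -67, 'z': 0, 'roll': 31}, {'x': 23, 'y': -74, 'z': 0, 'roll': 34}, {'x': 28, 'y': -81, 'z': 0, 'roll': 38}, {'x': 34, 'y': -88, 'z': 0, 'roll': 42}, {'x': 40, 'y': -94, 'z': 0, 'roll': 46}]
```

View pics/f.png

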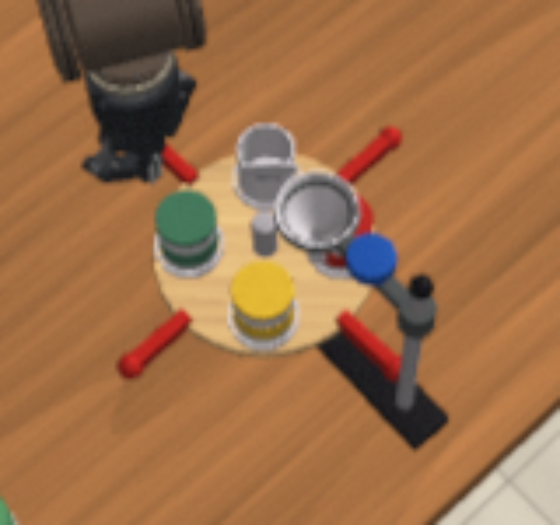

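The carousel has turned about 37° clockwise, with all four tins in their cups. I'll carry on with the sweep.

Request:
servo_tool --moves '[{"x":0,"y":-9,"z":0,"roll":4},{"x":1,"y":-18,"z":0,"roll":8},{"x":3,"y":-26,"z":0,"roll":11},{"x":5,"y":-35,"z":0,"roll":15},{"x":7,"y":-43,"z":0,"roll":19},{"x":10,"y":-51,"z":0,"roll":23},{"x":14,"y":-59,"z":0,"roll":27},{"x":18,"y":-67,"z":0,"roll":31},{"x":23,"y":-74,"z":0,"roll":34},{"x":28,"y":-81,"z":0,"roll":38},{"x":34,"y":-88,"z":0,"roll":42},{"x":40,"y":-94,"z":0,"roll":46}]'

```text
time: 8.1
tool_pos: [467.7, 2.7, 22.9]
eef_rot: [3.141, 0.0, -0.614]
ft_force: [-1.7, -0.6, 0.7]
opening: 0.2
grasp_force: 0.9
```

```bash
python3 - <<'E'
from h import *
s=get_state();p=s["tool_pos"];print(p,s["ft_force"],np.degrees(s["eef_rot"]))
a=np.degrees(np.arctan2(*(p[:2]-C)[::-1]))-360
print(np.linalg.norm(p[:2]-C),a)
E
```

```text
[467.69909369   2.67566293  22.90234374] [-1.67355094 -0.64145591  0.71651338] [ 1.79964500e+02  3.53320219e-03 -3.51548913e+01]
132.69515264565675 -214.77094718889035
```

Request:
servo_tool --moves '[{"x":0,"y":8,"z":0,"roll":0},{"x":0,"y":10,"z":-30,"roll":0},{"x":0,"y":10,"z":-65,"roll":-7},{"x":0,"y":12,"z":-100,"roll":-14},{"x":10,"y":20,"z":-125,"roll":-21},{"x":30,"y":38,"z":-130,"roll":-28},{"x":55,"y":60,"z":-130,"roll":-35},{"x":80,"y":82,"z":-130,"roll":-42},{"x":105,"y":103,"z":-130,"roll":-49},{"x":128,"y":122,"z":-125,"roll":-56},{"x":143,"y":133,"z":-110,"roll":-63},{"x":143,"y":133,"z":-80,"roll":-70}]'

```text
time: 9.1
tool_pos: [512.0, -194.6, 106.7]
eef_rot: [3.13, -0.004, 0.615]
ft_force: [0.6, -0.9, -0.3]
opening: 0.4
grasp_force: 0.0
```

Request:
servo_tool --moves '[{"x":0,"y":0,"z":10,"roll":-7},{"x":0,"y":0,"z":20,"roll":-14},{"x":0,"y":0,"z":30,"roll":-20},{"x":0,"y":0,"z":30,"roll":-20}]'

```text
time: 9.43
tool_pos: [506.4, -188.3, 70.1]
eef_rot: [-3.137, 0.0, 0.963]
ft_force: [-1.0, -1.0, 0.2]
opening: 0.3
grasp_force: 0.0
```

```bash
python3 - <<'E'
from h import *
s=get_state();p=s["tool_pos"];print(p,s["ft_force"],np.degrees(s["eef_rot"]))
print(np.linalg.norm(p[:2]-C),np.degrees(np.arctan2(*(p[:2]-C)[::-1])))
a=get_image("scene")[170:320,240:400].copy()
o=cv2.resize(a,None,fx=3.5,fy=3.5)
for i in range(4):
    t=np.radians(45-1+90*i)
    u=pj("scene",[*(C+154*np.array([np.cos(t),np.sin(t)])),30]);cv2.circle(o,(int((u[0]-240)*3.5),int((u[1]-170)*3.5)),3,(255,0,255),1)
cv2.imwrite("pics/g.png",o)
E
```

```text
[ 506.38415888 -188.28272905   70.13816706] [-1.0179579  -0.98469677  0.24214641] [-1.79730908e+02  2.39073751e-02  5.51592672e+01]
135.03490337784535 -121.380791793996
```

View pics/g.png

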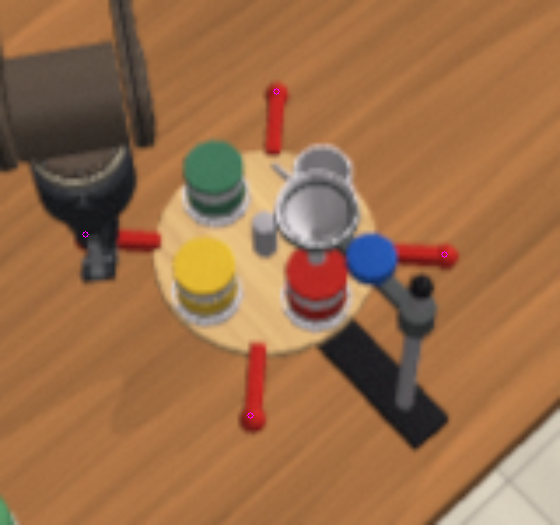

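Request:
servo_tool --moves '[{"x":0,"y":0,"z":15,"roll":0},{"x":0,"y":0,"z":30,"roll":0},{"x":0,"y":0,"z":43,"roll":0},{"x":0,"y":0,"z":50,"roll":0},{"x":0,"y":0,"z":50,"roll":0}]'

```text
time: 9.9
tool_pos: [507.4, -188.1, 20.9]
eef_rot: [-3.138, 0.0, 0.959]
ft_force: [-0.6, 0.0, 0.1]
opening: 0.4
grasp_force: 0.0
```

```bash
python3 - <<'E'
from h import *
s=get_state();p=s["tool_pos"];print(p,s["ft_force"],np.degrees(s["eef_rot"]))
a=np.degrees(np.arctan2(*(p[:2]-C)[::-1]));print(a)
arc(a,a-48,12,ref=(p[0],p[1],np.degrees(s["eef_rot"][2])))
E
```

```text
[ 507.3940138  -188.07491765   20.92439811] [-0.63070185  0.02515318  0.06979666] [-1.79820253e+02  1.38980303e-02  5.49504083e+01]
-121.05922676899883
[{'x': 2, 'y': -9, 'z': 0, 'roll': 0}, {'x': 2, 'y': -19, 'z': 0, 'roll': 4}, {'x': 3, 'y': -28, 'z': 0, 'roll': 8}, {'x': 5, 'y': -37, 'z': 0, 'roll': 12}, {'x': 7, 'y': -46, 'z': 0, 'roll': 16}, {'x': 10, 'y': -55, 'z': 0, 'roll': 20}, {'x': 13, 'y': -63, 'z': 0, 'roll': 24}, {'x': 17, 'y': -71, 'z': 0, 'roll': 28}, {'x': 22, 'y': -79, 'z': 0, 'roll': 32}, {'x': 27, 'y': -87, 'z': 0, 'roll': 36}, {'x': 33, 'y': -94, 'z': 0, 'roll': 40}, {'x': 39, 'y': -101, 'z': 0, 'roll': 44}]
```

Request:
servo_tool --moves '[{"x":2,"y":-9,"z":0,"roll":0},{"x":2,"y":-19,"z":0,"roll":4},{"x":3,"y":-28,"z":0,"roll":8},{"x":5,"y":-37,"z":0,"roll":12},{"x":7,"y":-46,"z":0,"roll":16},{"x":10,"y":-55,"z":0,"roll":20},{"x":13,"y":-63,"z":0,"roll":24},{"x":17,"y":-71,"z":0,"roll":28},{"x":22,"y":-79,"z":0,"roll":32},{"x":27,"y":-87,"z":0,"roll":36},{"x":33,"y":-94,"z":0,"roll":40},{"x":39,"y":-101,"z":0,"roll":44}]'

```text
time: 10.9
tool_pos: [448.3, -98.8, 23.5]
eef_rot: [3.14, -0.001, 0.189]
ft_force: [-0.8, -1.4, -0.1]
opening: 0.2
grasp_force: 0.9
```

```bash
python3 - <<'E'
from h import *
s=get_state();p=s["tool_pos"];print(p,s["ft_force"],np.degrees(s["eef_rot"]))
a=np.degrees(np.arctan2(*(p[:2]-C)[::-1]));a=a if a<0 else a-360;print(a)
arc(a,-215.3,11,ref=(p[0],p[1],np.degrees(s["eef_rot"][2])))
E
```

```text
[448.25605527 -98.75791755  23.54062561] [-0.84612461 -1.39705229 -0.06411941] [ 1.79881065e+02 -5.74104860e-02  1.08203628e+01]
-168.66042000221037
[{'x': -1, 'y': -10, 'z': 0, 'roll': 4}, {'x': 0, 'y': -19, 'z': 0, 'roll': 8}, {'x': 2, 'y': -29, 'z': 0, 'roll': 12}, {'x': 4, 'y': -39, 'z': 0, 'roll': 16}, {'x': 8, 'y': -48, 'z': 0, 'roll': 21}, {'x': 11, 'y': -57, 'z': 0, 'roll': 25}, {'x': 16, 'y': -66, 'z': 0, 'roll': 29}, {'x': 21, 'y': -74, 'z': 0, 'roll': 33}, {'x': 26, 'y': -82, 'z': 0, 'roll': 38}, {'x': 33, 'y': -89, 'z': 0, 'roll': 42}, {'x': 40, 'y': -96, 'z': 0, 'roll': 46}]
```

Request:
servo_tool --moves '[{"x":-1,"y":-10,"z":0,"roll":4},{"x":0,"y":-19,"z":0,"roll":8},{"x":2,"y":-29,"z":0,"roll":12},{"x":4,"y":-39,"z":0,"roll":16},{"x":8,"y":-48,"z":0,"roll":21},{"x":11,"y":-57,"z":0,"roll":25},{"x":16,"y":-66,"z":0,"roll":29},{"x":21,"y":-74,"z":0,"roll":33},{"x":26,"y":-82,"z":0,"roll":38},{"x":33,"y":-89,"z":0,"roll":42},{"x":38,"y":-94,"z":0,"roll":44},{"x":39,"y":-95,"z":0,"roll":45}]'

```text
time: 11.9
tool_pos: [469.1, 2.7, 23.5]
eef_rot: [-3.141, -0.002, -0.594]
ft_force: [-1.3, -1.0, 1.0]
opening: 0.1
grasp_force: 0.7
```

Request:
servo_tool --moves '[{"x":0,"y":0,"z":0,"roll":0},{"x":0,"y":6,"z":0,"roll":0},{"x":0,"y":10,"z":0,"roll":0},{"x":-10,"y":12,"z":-30,"roll":0},{"x":-20,"y":12,"z":-65,"roll":0},{"x":-20,"y":12,"z":-100,"roll":0},{"x":-20,"y":12,"z":-140,"roll":0},{"x":-20,"y":12,"z":-180,"roll":0},{"x":-20,"y":12,"z":-220,"roll":0},{"x":-20,"y":12,"z":-220,"roll":0},{"x":-20,"y":12,"z":-220,"roll":0}]'

```text
time: 12.82
tool_pos: [446.3, 2.3, 245.5]
eef_rot: [-3.139, -0.007, -0.594]
ft_force: [-1.0, 0.2, -1.0]
opening: 0.3
grasp_force: 0.0
```

```bash
python3 - <<'E'
from h import *
s=get_state();p=s["tool_pos"];print(p,s["ft_force"],np.degrees(s["eef_rot"]))
o=[]
for n,u0,v0,w in(("scene",240,170,160),("top",250,130,180)):
    a=cv2.resize(get_image(n)[v0:v0+150,u0:u0+w],None,fx=2.3,fy=2.3)
    for i in range(4):
        t=np.radians(45-1.5+90*i)
        u=pj(n,[*(C+154*np.array([np.cos(t),np.sin(t)])),30]);cv2.circle(a,(int((u[0]-u0+.5)*2.3),int((u[1]-v0+.5)*2.3)),3,(255,0,255),1)
    o.append(a)
cv2.imwrite("pics/i.png",np.hstack(o))
E
```

```text
[446.32753812   2.31668094 245.53092573] [-1.01253643  0.23642627 -0.95438827] [-179.85376195   -0.37665566  -34.039134  ]
```

View pics/i.png

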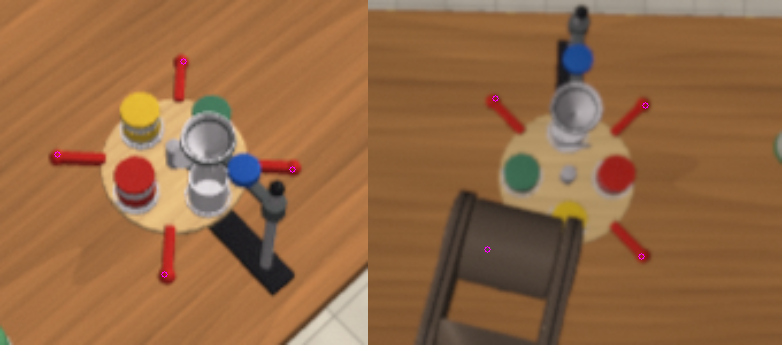

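The arm balls match the overlay computed for -1.5°, so the open tin stands under the funnel. Next I'll go above the pad.

Request:
servo_tool --moves '[{"x":0,"y":0,"z":-30,"roll":0},{"x":20,"y":-6,"z":-45,"roll":-5},{"x":50,"y":-15,"z":-45,"roll":-10},{"x":85,"y":-25,"z":-45,"roll":-15},{"x":120,"y":-36,"z":-45,"roll":-20},{"x":155,"y":-46,"z":-45,"roll":-25},{"x":190,"y":-57,"z":-45,"roll":-30},{"x":220,"y":-66,"z":-45,"roll":-34},{"x":242,"y":-72,"z":-45,"roll":-34},{"x":250,"y":-75,"z":-45,"roll":-34},{"x":250,"y":-75,"z":-45,"roll":-34},{"x":250,"y":-75,"z":-45,"roll":-34}]'

```text
time: 13.92
tool_pos: [693.2, -74.2, 284.8]
eef_rot: [-3.14, 0.004, -0.0]
ft_force: [0.3, 0.3, 0.2]
opening: -0.1
grasp_force: 0.0
```

```bash
python3 - <<'E'
from h import *
s=get_state();p=s["tool_pos"];print(p,s["ft_force"],np.degrees(s["eef_rot"]))
a=cv2.resize(get_image("scene")[150:320,240:420],None,fx=3.3,fy=3.3)
for P,c in((p,(255,255,0)),([p[0],p[1],210],(255,0,255))):
    u=pj("scene",P);cv2.circle(a,(int((u[0]-240+.5)*3.3),int((u[1]-150+.5)*3.3)),3,c,1)
cv2.imwrite("pics/j.png",a)
E
```

```text
[693.15283413 -74.24051761 284.81582452] [0.31927074 0.29375788 0.23669944] [-1.79928488e+02  2.56637808e-01 -1.72177758e-02]
```

View pics/j.png

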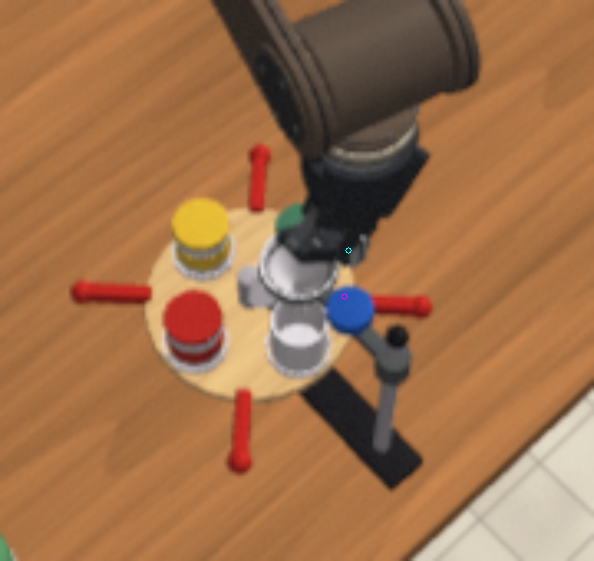

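The target point falls on the inner half of the pad, at crop pixel (344,297), with the pad centre at (350,309). I'll descend.

Request:
servo_tool --moves '[{"x":2,"y":2,"z":20,"roll":0},{"x":2,"y":2,"z":40,"roll":0},{"x":2,"y":2,"z":55,"roll":0},{"x":2,"y":2,"z":65,"roll":0},{"x":2,"y":2,"z":71,"roll":0},{"x":2,"y":2,"z":75,"roll":0},{"x":2,"y":2,"z":79,"roll":0},{"x":2,"y":2,"z":82,"roll":0},{"x":2,"y":2,"z":82,"roll":0}]'

```text
time: 14.72
tool_pos: [696.5, -76.4, 206.1]
eef_rot: [3.141, -0.001, -0.0]
ft_force: [-0.3, 0.5, 0.1]
opening: 0.2
grasp_force: 0.0
```

Request:
servo_tool --moves '[{"x":0,"y":0,"z":2,"roll":0},{"x":0,"y":0,"z":4,"roll":0},{"x":0,"y":0,"z":6,"roll":0},{"x":0,"y":0,"z":6,"roll":0}]'

```text
time: 15.05
tool_pos: [696.7, -76.5, 199.4]
eef_rot: [3.141, -0.002, -0.0]
ft_force: [-0.1, 1.1, 2.5]
opening: 0.0
grasp_force: 1.1
```

Request:
servo_tool --moves '[{"x":0,"y":0,"z":4,"roll":0},{"x":0,"y":0,"z":8,"roll":0},{"x":0,"y":0,"z":12,"roll":0},{"x":0,"y":0,"z":16,"roll":0},{"x":0,"y":0,"z":20,"roll":0},{"x":0,"y":0,"z":24,"roll":0},{"x":0,"y":0,"z":27,"roll":0},{"x":0,"y":0,"z":28,"roll":0},{"x":0,"y":0,"z":28,"roll":0}]'

```text
time: 15.8
tool_pos: [696.0, -76.5, 170.5]
eef_rot: [-3.142, 0.001, -0.0]
ft_force: [0.9, 0.2, 0.6]
opening: -0.1
grasp_force: 0.5
```

Request:
servo_tool --moves '[{"x":0,"y":0,"z":1,"roll":0},{"x":0,"y":0,"z":2,"roll":0},{"x":0,"y":0,"z":3,"roll":0},{"x":0,"y":0,"z":4,"roll":0},{"x":0,"y":0,"z":4,"roll":0}]'

```text
time: 16.22
tool_pos: [696.0, -76.5, 168.1]
eef_rot: [3.141, 0.001, -0.0]
ft_force: [-1.5, 0.9, 5.0]
opening: 0.1
grasp_force: 2.6
```

Force is building at z = 168, which is the lower stop. I'll hold briefly, then retract.

Request:
servo_tool --moves '[{"x":0,"y":0,"z":1,"roll":0},{"x":0,"y":0,"z":2,"roll":0},{"x":0,"y":0,"z":2,"roll":0},{"x":0,"y":0,"z":-5,"roll":0},{"x":0,"y":0,"z":-30,"roll":0},{"x":0,"y":0,"z":-65,"roll":0},{"x":0,"y":0,"z":-100,"roll":0},{"x":-30,"y":0,"z":-120,"roll":0},{"x":-70,"y":0,"z":-120,"roll":0},{"x":-110,"y":0,"z":-120,"roll":0},{"x":-150,"y":20,"z":-120,"roll":0},{"x":-185,"y":50,"z":-120,"roll":0}]'

```text
time: 17.22
tool_pos: [514.3, -120.0, 286.2]
eef_rot: [-3.14, 0.002, 0.003]
ft_force: [0.1, -0.2, -0.4]
opening: -0.1
grasp_force: 0.0
```

Request:
servo_tool --moves '[{"x":0,"y":35,"z":0,"roll":0},{"x":0,"y":70,"z":0,"roll":0},{"x":0,"y":105,"z":0,"roll":0},{"x":0,"y":120,"z":0,"roll":0},{"x":0,"y":120,"z":0,"roll":0},{"x":0,"y":120,"z":0,"roll":0}]'

```text
time: 17.72
tool_pos: [516.5, -241.6, 286.3]
eef_rot: [-3.14, 0.002, -0.002]
ft_force: [0.0, 0.8, 0.2]
opening: 0.1
grasp_force: 0.0
```

```bash
python3 - <<'E'
from h import *
s=get_state();print(s["time"],s["tool_pos"],s["ft_force"])
a=get_image("scene")[150:320,240:420];b=get_image("top")[120:290,250:430]
cv2.imwrite("pics/k.png",cv2.resize(np.hstack([a,b]),None,fx=2.2,fy=2.2,interpolation=2))
E
```

```text
17.7167 [ 516.5247217  -241.64016685  286.26859488] [0.00412343 0.83551087 0.24139925]
```

View pics/k.png

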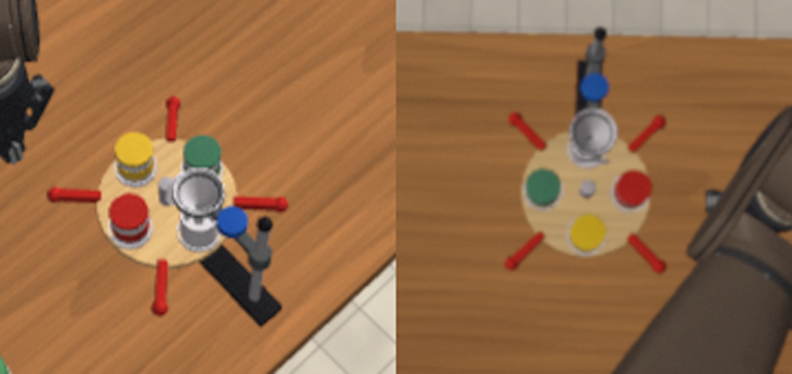

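The funnel is down over the open tin, with the spout at about (198,212) in the left half of the picture. All the tins are in place and the robot is clear.

```bash
python3 -c "
from rig import *
print(sign_off())"
```

```text
the job is handed in; nothing more can be done
None
```

I turned the carousel until the open tin stood under the funnel, pressed the pad down to its stop and moved the arm clear. The last pictures show all four tins in their cups, and I handed the job in at about 18 s; sign-off returned no verdict.

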